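# Draw the plug gauge half out of its ring in the laser micrometer

## Task

The plug gauge stands fully home in the ring gauge on the slide. Run the slide along its rail until the plug stands midway in the beam between the two measuring heads, keeping the plug home; then draw the plug straight up until half of its 40 mm measuring land stands above the ring, without jamming it, and finish while still holding it there, steady and upright, for the reading. Do not touch the measuring heads or shift any of the other things on the shelf.

Things in the scene. Friction and masses are not known exactly. Their poses are not given: they have to be found in the camera images.
- slide (a joint): travel of the steel gauge slide along its rail, m: 0 where it stands at the start, growing along the +y axis of post_knob (the rail's direction, roughly to the robot's left, turned by up to about 0.25 rad); it runs up to 0.21 m forward of its start, and back only 5 mm. It stays where it is left; pushing it takes about 3 to 5 N. The slide is 92 mm across, 170 mm along the rail, its flat top 52 mm above the shelf, and carries the ring gauge and the pull post
- post_knob (a point): middle of the knurled steel knob on the slide's pull post, fixed to the slide: upright cylinder 22 mm in diameter, 26 mm tall, its top 119 mm above the shelf, on a thinner 12 mm stem. It stands 95 mm behind the plug (along -y of this point); +y of this point points along the rail, z up
- ring: chrome ring gauge clamped on the slide: outside 76 mm, bore 31 mm, 40 mm high. Origin at the bore's axis on the ring's underside, which is the slide's top; z up along the bore, y along the rail. The plug's foot rests on the slide's top, level with this origin, when it is home
- ring_mouth (a point): centre of the ring's top face (40 mm above the origin of ring)
- plug_handle (a point): middle of the plug gauge's aluminium handle: upright knurled cylinder, 22 mm in diameter, 75 mm long. The loose plug gauge (0.2 to 0.45 kg) is, from its foot: 40 mm bright steel measuring land of 30 mm diameter, 8 mm neck, 75 mm handle (top at 123 mm). This point lies on its axis, 85.5 mm above its foot, and the land's upper edge is level with the ring's top face when the plug is home
- plug_foot (a point): centre of the plug gauge's foot, at the lower end of the measuring land, inside the ring
- heads: laser micrometer, fixed: two grey heads facing each other across the rail, each 100 mm long across the rail, 60 mm wide along it, tops 122 mm above the shelf, 190 mm clear between their windows. Origin on the shelf, midway between the heads, under the beam; the beam runs along its x axis, its y axis runs along the rail like the slide's travel. It stands over the rail ahead of the slide (+y)
- beam (a point): middle of the beam, midway between the two windows, 102 mm above the shelf (10 mm above the ring's top face)
- seal: yellow rubber seal ring, 58 mm outside, 7 mm thick, lying flat on the near (robot) side of the rail bed; leave it where it is. Origin at its underside
- mandrel: black steel drift mandrel, 18 mm diameter, about 140 mm long, lying beyond the rail bed; leave it where it is. Origin at its underside
- spare_plug: double-ended plug gauge, 24 mm lands, 120 mm long, lying on its side beyond the rail bed; leave it where it is. Origin at its underside
- flashlight: silver flashlight, 32 mm diameter, 130 mm long, lying on the near side of the rail bed; leave it where it is. Origin at its underside
- thread_ring: thread ring gauge, 54 mm outside diameter, 22 mm high, lying flat at the right; leave it where it is. Origin at its underside
- case: wooden gauge case, 90 x 130 x 39 mm, at the right; leave it where it is. Origin at its underside
- oil: white oil bottle, 48 mm diameter, 130 mm tall, at the left; leave it where it is. Origin at its underside
There are look-alikes about, which are no part of the job. Leave any blue or green look-alike of the part that bears plug_handle alone.

How it is judged:
On the way, in this order (a step that is already met when the one before it is completed fails the run):
1. the slide stands still with the plug midway in the beam (within 10 mm along the rail), the plug still home in the ring (y of plug_foot in the frame of heads between -0.01 and 0.01 m and z of plug_foot in the frame of ring below 0.004 m and velocity of joint slide between -0.01 and 0.01 m/s), for 0.2 s.
2. the plug drawn half out of the ring (foot 14 to 26 mm up), still in the beam (y of plug_foot in the frame of heads between -0.01 and 0.01 m and z of plug_foot in the frame of ring between 0.014 and 0.026 m), for 0.3 s.
At the end, for the whole second after the job is handed in: The gripper holds the plug (finger force over 2 N), at rest, its foot 14 to 26 mm above the ring's underside and still inside the bore, upright within 0.03 rad of the bore, pressed against the ring with less than 8 N, within 10 mm of the beam's middle along the rail (all of step 2 and horizontal distance between plug_foot and ring below 0.004 m and angle between the z axis of plug_foot and the z axis of ring, either way round below 0.03 rad and contact force between plug and the fingers above 2 N and contact force between plug and ring below 8 N and linear speed of plug below 0.01 m/s); the arm keeps its last pose, push and grip.
It fails at once if the plug is drawn more than 33 mm, nearly out of the ring (z of plug_foot in the frame of ring above 0.033 m).
It fails at once if the plug is jammed: forced against the ring with more than 20 N while it is being drawn (z of plug_foot in the frame of ring above 0.003 m and contact force between plug and ring above 20 N).
It fails at once if a measuring head is touched with more than 3 N (contact force between heads and anything else above 3 N).
It fails at once if one of the other things is shifted by more than 15 mm (distance of any of seal, mandrel, spare_plug, flashlight, thread_ring, case, oil from where it was at the start of the episode above 0.015 m).
It also fails if it takes over 51 s, if anything falls off the work surface, if the arm or the gripper's body presses on something with over 40 N, if the wrist force passes 120 N, or if a joint passes its speed limit or range.

## Robot

A 6-joint arm with a two-finger parallel gripper is mounted at the origin on the work surface. World frame = base frame: x ahead of the robot, y to its left, z up, the work surface at z = 0. Lengths are in m, angles in rad, forces in N, time in s.
With the tool pointing down it reaches from about 0.275 to 0.825 m from the base axis. Payload 5.2 kg.
Tool frame: the origin (TCP) lies between the finger pads; the fingertips stand 25 mm ahead of it and the grasp point (between the pads) lies 6 mm ahead of it; x points along the fingers, y is the direction in which the jaws open and shut, and the axes are right-handed (so a half turn about x gives the same grasp; the last joint's range is limited). The gripper opens to 93 mm and grips with 3 to 60 N. Pads are 15 mm wide; open, the fingers measure 128 mm over their backs; the gripper's body (75 mm by 188 mm) begins 65 mm behind the grasp point.
Start: joints at [1.122, 0.259, 1.535, -0, 1.348, -0.203], TCP at [0.134, 0.533, 0.244] pointing down, gripper open.
Joint ranges: [-3.14, 3.14], [-0.91, 2.08], [0.19, 2.58], [-1.22, 4.36], [0.22, 2.71], [-3.12, 3.12]. Speed limits (rad/s): [2.57, 2.57, 3.14, 3.14, 3.14, 3.14].

## Interface

Orientations are given as a unit quaternion [x, y, z, w].
In Python, from cell import ctrl gives the robot as it stands.
- The arm moves only by the tool drive_tool, never from a script. Its argument "series" is a list of rows, each a list of 3 entries, a list of its own where there are three numbers: the shift along the world's x, y, z in m, then the turn, a rotation vector about the world's x, y, z in degrees, then the opening, from -1 (shut) to 1 (fully open). In form: [[[x, y, z], [ax, ay, az], hand], ...]. A call has 1 to 8 rows; each row shifts and turns the commanded pose from where the row before left it; what a row does not reach is not made up. A row lasts 1/8 s, in which the tool goes at most 62.5 mm and 10.7 degrees, less where a joint would pass 70% of its speed; a pose out of reach is approached as far as the arm can. A call with a gripper value outside its range is refused whole. The fingers move at their own pace and stop on an object; "squeeze" is the grip in N (left out, the last holds). Time passes only in rows, so rows that do not move let the fingers close. It gives the time, the measured TCP pose, the force and the opening at its end, in the units of the state.
- ctrl.get_state(): the state, without advancing time (a new reading comes with each control period).
- ctrl.snapshot(name): name is "scene" or "top" or "wrist"; returns the picture (400x640x3 uint8, blue, green, red); there is no depth.
- ctrl.camera_info(name): a dict with "fx", "fy", "cx", "cy" (pixels), "R" (3x3) and "t" (3): a world point X has camera coordinates R X + t. Camera axes: x right, y down, z forward; pixel columns grow to the right and rows downward; lengths in m; the calibration is good to about 2 mm. A picture is of the moment at which its call begins: read the wrist's pose just before it. camera_info takes no time and is no camera call; for the wrist camera it gives the pose at the moment of the call.
- ctrl.close_job(): hands the job in, once; it reports no verdict.
The state is a dict: "clock": time; "qpos": joint angles; "joint_velocities": joint speeds; "joint_efforts": joint torques, N m; "tool_pos": TCP position; "tcp_rot": TCP orientation; "ft_force": force on the tool from outside, world axes, zero at the start; "wrist_torque": the same for the moment, N m; "grip_width": finger opening in m.
Only numpy, scipy, OpenCV 4.12 (cv2) and the standard library are available. Lean on these libraries where they do the work, as an engineer would, in place of code of your own. Each camera call takes 0.05 s, during which the arm holds its last target. There are 200 camera calls.

## Working session

There is one attempt and no reset: what is moved stays moved. The work goes in short steps, Python scripts to look and compute and a tool call to move; the robot and the scene stay as the last step left them, time stands still between calls to the robot, and variables do not carry over. Pictures are saved under pics/ and viewed, about 8 in all and at most 12, crops included, and the job is handed in when it is done.

Besides the shell and the picture viewer there is one more tool, called after ">>>" as name([rows], argument=value, ...), one row to a line, values as JSON. drive_tool: Moves the arm, as the interface text tells. Its arguments: {"type":"object","properties":{"series":{"type":"array","items":{"type":"array"}},"squeeze":{"type":"number"}},"required":["series"]}

```bash
mkdir -p pics; ls; python3 - <<'E'
from cell import ctrl
import cv2, numpy as np
s=ctrl.get_state(); print(s)
for n in ("scene","top"):
    im=ctrl.snapshot(n); cv2.imwrite(f"pics/{n}0.png",im)
    c=ctrl.camera_info(n); print(n,{k:np.round(v,4).tolist() for k,v in c.items()})
E
```

```text
pics
{'clock': 0.0, 'qpos': array([ 1.12217239e+00,  2.59329525e-01,  1.53608547e+00, -3.08440259e-05,
        1.34802025e+00, -2.02772705e-01]), 'joint_velocities': array([-0.00111802,  0.0008816 ,  0.00073095, -0.00034871, -0.00115691,
       -0.00048359]), 'joint_efforts': array([-2.57509582e-04, -4.37307394e+01, -2.84000909e+01,  7.16648391e-02,
        4.13843931e-02, -1.10398082e-04]), 'tool_pos': array([0.13360488, 0.53299473, 0.24282398]), 'tcp_rot': array([ 0.08607975,  0.70196943, -0.08732096,  0.70157269]), 'ft_force': array([0.15405571, 0.03197433, 0.00029779]), 'wrist_torque': array([-0.02840362, -0.01743446, -0.03013026]), 'grip_width': 0.0930142897563823}
scene {'fx': 446.5704, 'fy': 446.5704, 'cx': 323.867, 'cy': 199.4512, 'R': [[-0.8056, 0.5925, 0.0013], [0.4413, 0.6016, -0.6658], [-0.3953, -0.5358, -0.7461]], 't': [0.4108, -0.1755, 1.4732]}
top {'fx': 410.5275, 'fy': 410.5275, 'cx': 309.1556, 'cy': 207.8016, 'R': [[0.0081, -0.9997, 0.0249], [-0.9886, -0.0118, -0.1503], [0.1506, -0.0234, -0.9883]], 't': [-0.0117, 0.5481, 1.1578]}
```

View pics/scene0.png

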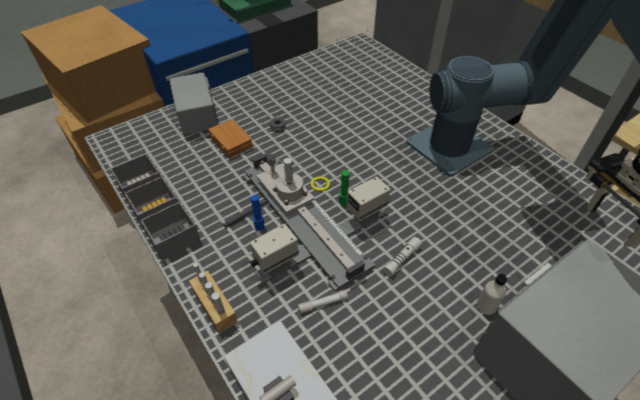

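View pics/top0.png

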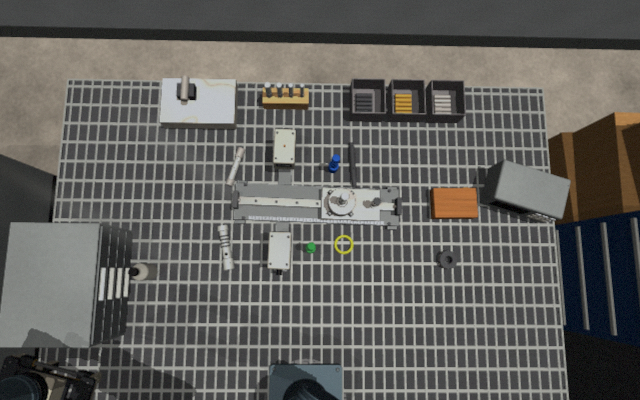

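The top view shows the silver plug handle at about (342,195) in the ring at (340,203), the knob at about (376,201), and the heads at (284,147) and (280,251).

Things that could be taken for the plug handle (top view):
- blue look-alike at (334,163): leave alone
- green look-alike at (311,248): leave alone
- pull-post knob at (376,201)
- spare plug at (226,247), lying down
- small pegs in the block at (285,95)

I choose the bare-aluminium one standing in the ring, and check it in a close crop.

```bash
python3 - <<'E'
import cv2, numpy as np
t=cv2.imread("pics/top0.png"); s=cv2.imread("pics/scene0.png")
a=cv2.resize(t[120:280,220:420],None,fx=4,fy=4,interpolation=cv2.INTER_CUBIC)[:600]
b=cv2.resize(s[140:290,230:400],None,fx=4,fy=4,interpolation=cv2.INTER_CUBIC)
a=cv2.resize(t[130:270,225:415],None,fx=4.2,fy=4.2,interpolation=cv2.INTER_CUBIC)
cv2.imwrite("pics/top_c.png",a);cv2.imwrite("pics/scene_c.png",b)
E
```

```text
(no output)
```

View pics/top_c.png

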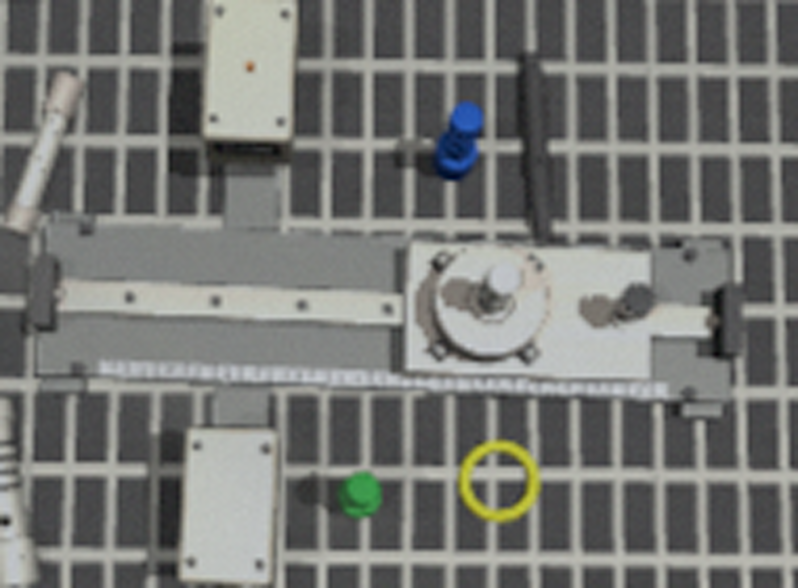

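View pics/scene_c.png

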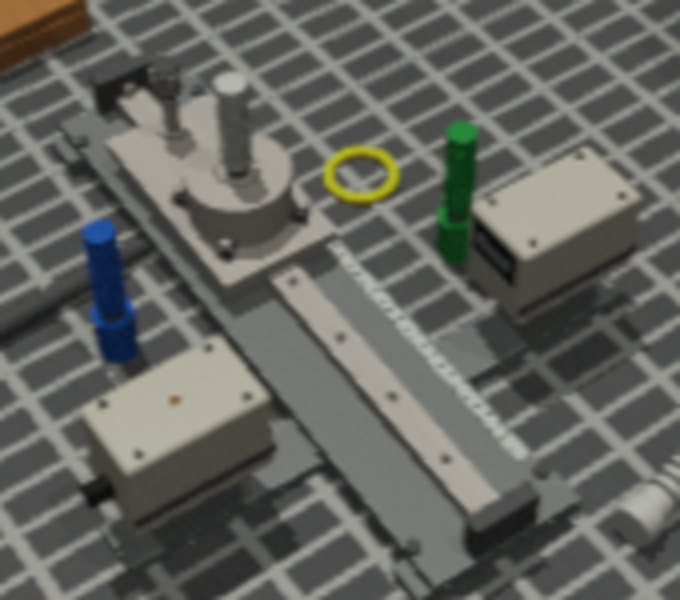

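```bash
cat > h.py <<'E'
from cell import ctrl
import cv2, numpy as np
def ray(c,uv):
    R=np.array(c["R"]);t=np.array(c["t"])
    d=R.T@np.array([(uv[0]-c["cx"])/c["fx"],(uv[1]-c["cy"])/c["fy"],1]); return -R.T@t,d
def onz(c,uv,z):
    o,d=ray(c,uv); return o+d*(z-o[2])/d[2]
def proj(c,X):
    p=np.array(c["R"])@np.asarray(X)+np.array(c["t"]); return np.array([c["fx"]*p[0]/p[2]+c["cx"],c["fy"]*p[1]/p[2]+c["cy"]])
E
python3 - <<'E'
from h import *
T=ctrl.camera_info("top");S=ctrl.camera_info("scene")
np.set_printoptions(precision=4,suppress=True)
f=lambda l,z:np.array([onz(T,(225+u/4.2,130+v/4.2),z) for u,v in l])
lo=f([(197,446),(266,448),(191,561),(260,565)],.122); up=f([(218,12),(285,14),(213,120),(281,122)],.122)
print("heads",lo.mean(0),up.mean(0),(lo.mean(0)+up.mean(0))/2, "spacing",np.linalg.norm(lo.mean(0)-up.mean(0)))
d=up.mean(0)-lo.mean(0); print("rail yaw from heads",np.degrees(np.arctan2(-d[1],d[0])), "(+: turn of rail from +y cw->)")
sl=f([(408,242),(652,252),(648,377),(405,368)],.052); print("slide",sl,np.linalg.norm(sl-np.roll(sl,1,0),axis=1))
r=sl[0]-sl[1]+sl[3]-sl[2]; print("rail dir",r/np.linalg.norm(r))
print("plug top",f([(504,277)],.175),"scene",onz(S,(230+230/4,140+84/4),.175))
print("ring top",f([(490,310)],.092)); print("knob",f([(636,298)],.119), onz(S,(230+164/4,140+76/4),.119))
E
```

```text
heads [0.4203 0.0744 0.122 ] [0.7094 0.0662 0.122 ] [0.5648 0.0703 0.122 ] spacing 0.28922033135466296
rail yaw from heads 1.6311509196655634 (+: turn of rail from +y cw->)
slide [[ 0.6067 -0.0434  0.052 ]
 [ 0.6018 -0.2137  0.052 ]
 [ 0.514  -0.2094  0.052 ]
 [ 0.5183 -0.0416  0.052 ]] [0.0883 0.1704 0.0879 0.1678]
rail dir [0.0273 0.9996 0.    ]
plug top [[ 0.5603 -0.0964  0.175 ]] scene [ 0.5602 -0.0931  0.175 ]
ring top [[ 0.5529 -0.0962  0.092 ]]
knob [[ 0.5576 -0.1892  0.119 ]] [ 0.5633 -0.1791  0.119 ]
```

```bash
python3 - <<'E'
from h import *
from scipy.spatial.transform import Rotation as Ro
s=ctrl.get_state(); np.set_printoptions(precision=4,suppress=True)
M=Ro.from_quat(s["tcp_rot"]).as_matrix(); print(M)
c=ctrl.camera_info("wrist"); R=np.array(c["R"]); print("cam pos in tool",M.T@(-R.T@np.array(c["t"])-s["tool_pos"]),"axis",M.T@R[2],c["fx"])
x=np.array([0,0,-1.]);y=np.array([.9996,-.0275,0])
for sg in(1,-1):
    D=np.column_stack([x,sg*y,np.cross(x,sg*y)]); print(sg,np.degrees(Ro.from_matrix(D@M.T).as_rotvec()))
E
```

```text
[[-0.0007  0.2433  0.97  ]
 [-0.0015  0.97   -0.2433]
 [-1.     -0.0016 -0.0003]]
cam pos in tool [-0.1411  0.0006 -0.0757] axis [0.9616 0.0008 0.2744] 347.9002562241372
1 [  0.0471  -0.0916 -77.4949]
-1 [  0.0972   0.05   102.505 ]
```

>>> drive_tool([
  [[0.0266, -0.0428, 0.004], [0, 0, -4.85], 1],
  [[0.0266, -0.0428, 0.004], [0, 0, -4.85], 1],
  [[0.0266, -0.0428, 0.004], [0, 0, -4.85], 1],
  [[0.0266, -0.0428, 0.004], [0, 0, -4.85], 1],
  [[0.0266, -0.0428, 0.004], [0, 0, -4.85], 1],
  [[0.0266, -0.0428, 0.004], [0, 0, -4.85], 1],
  [[0.0266, -0.0428, 0.004], [0, 0, -4.85], 1],
  [[0.0266, -0.0428, 0.004], [0, 0, -4.85], 1],
])

```text
clock: 1.1
tool_pos: [0.347, 0.1896, 0.2757]
tcp_rot: [0.316, 0.633, -0.316, 0.633]
ft_force: [0.7, -0.0, -0.7]
grip_width: 0.0929
```

>>> drive_tool([
  [[0.0266, -0.0428, 0.004], [0, 0, -4.85], 1],
  [[0.0266, -0.0428, 0.004], [0, 0, -4.85], 1],
  [[0.0266, -0.0428, 0.004], [0, 0, -4.85], 1],
  [[0.0266, -0.0428, 0.004], [0, 0, -4.85], 1],
  [[0.0266, -0.0428, 0.004], [0, 0, -4.85], 1],
  [[0.0266, -0.0428, 0.004], [0, 0, -4.85], 1],
  [[0.0266, -0.0428, 0.004], [0, 0, -4.85], 1],
  [[0, 0, 0], [0, 0, -4.85], 1],
])

```text
clock: 2.1
tool_pos: [0.534, -0.1118, 0.3026]
tcp_rot: [-0.509, -0.491, 0.509, -0.491]
ft_force: [-0.1, 0.4, -0.1]
grip_width: 0.0929
```

```bash
python3 - <<'E'
from h import *
np.set_printoptions(precision=4,suppress=True)
s=ctrl.get_state();print(s["tool_pos"],s["clock"],s["joint_velocities"])
c=ctrl.camera_info("wrist");im=ctrl.snapshot("wrist");cv2.imwrite("pics/w1.png",im)
import pickle;pickle.dump(c,open("w1.pkl","wb"))
for n,X in dict(plugtop=(.560,-.095,.175),ring=(.555,-.096,.092),knob=(.5600,-.186,.119)).items(): print(n,proj(c,X))
E
```

```text
[ 0.534  -0.1118  0.3026] 2.1 [ 0.0388 -0.0344  0.0507  0.0196  0.018   0.6894]
plugtop [350.86   179.0387]
ring [338.9751 162.6535]
knob [347.1067 254.8073]
```

View pics/w1.png

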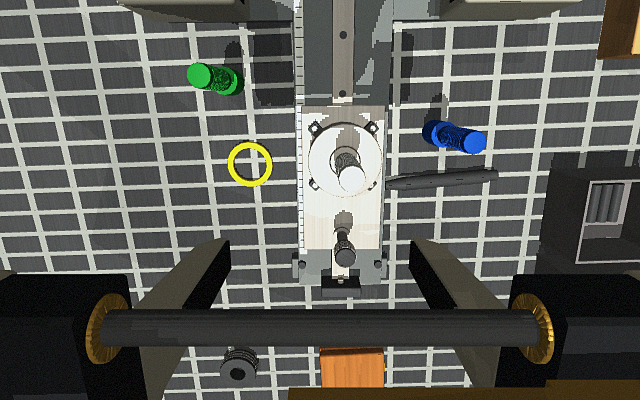

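The wrist view shows the plug's handle top at (352,178), the ring's top face at about (345,159), and the knob's top at about (345,252). The blue and green copies stand well aside, at (472,141) and (200,77). Next I refine these with a crop-based fit.

```bash
python3 - <<'E'
from h import *
import pickle
np.set_printoptions(precision=4,suppress=True)
c=pickle.load(open("w1.pkl","rb"));im=cv2.imread("pics/w1.png");g=cv2.cvtColor(im,cv2.COLOR_BGR2GRAY)
# HoughCircles in windows with expected radii
def circ(x0,x1,y0,y1,r):
    w=cv2.GaussianBlur(cv2.resize(g[y0:y1,x0:x1],None,fx=4,fy=4,interpolation=cv2.INTER_CUBIC),(5,5),0)
    h=cv2.HoughCircles(w,cv2.HOUGH_GRADIENT_ALT,1.5,20,param1=150,param2=.5,minRadius=int(r*4*.85),maxRadius=int(r*4*1.15))
    return [] if h is None else [(x0+(a-1.5)/4,y0+(b-1.5)/4,rr/4) for a,b,rr in h[0][:4]]
def R(X,d): 
    p=np.array(c["R"])@np.array(X)+np.array(c["t"]); return c["fx"]*d/2/p[2]
for n,w,X,d in(("ring",(290,400,105,215),(.555,-.096,.092),.076),("plug",(325,380,150,205),(.56,-.095,.175),.022),("knob",(320,370,225,275),(.56,-.186,.119),.022)):
    for u,v,r in circ(*w,R(X,d)): print(n,u,v,r,"expected r",R(X,d),onz(c,(u,v),X[2]))
print("by eye plug",onz(c,(352,178),.175),"ring",onz(c,(345,159),.092),"knob",onz(c,(345,253),.119))
print("slide edges", [onz(c,p,.052) for p in((303,106),(393,106),(303,248),(383,250))])
s=ctrl.get_state();print(s["tool_pos"],s["tcp_rot"])
E
```

```text
ring 341.75 158.625 35.445717 expected r 37.276158863788176 [ 0.5579 -0.092   0.092 ]
plug 351.25 178.125 13.516325 expected r 13.940952783830687 [ 0.5603 -0.0943  0.175 ]
knob 345.125 256.875 10.178347 expected r 10.832234554336567 [ 0.558  -0.1882  0.119 ]
by eye plug [ 0.5609 -0.0942  0.175 ] ring [ 0.5612 -0.0925  0.092 ] knob [ 0.5579 -0.1839  0.119 ]
slide edges [array([ 0.5192, -0.0395,  0.052 ]), array([ 0.6169, -0.0429,  0.052 ]), array([ 0.5111, -0.2062,  0.052 ]), array([ 0.6085, -0.2123,  0.052 ])]
[ 0.5332 -0.1103  0.3026] [-0.5091 -0.491   0.5097 -0.4899]
```

```bash
python3 - <<'E'
import cv2
im=cv2.imread("pics/w1.png");cv2.imwrite("pics/w1c.png",cv2.resize(im[100:280,285:405],None,fx=3.3,fy=3.3,interpolation=cv2.INTER_CUBIC))
E
```

```text
(no output)
```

View pics/w1c.png

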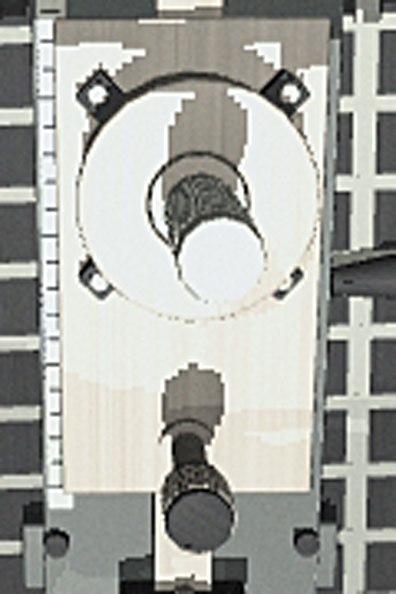

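Positions agree across views: plug (0.561,-0.094), knob (0.558,-0.188). They are 94 mm apart against 95 given, and the rail direction is about (0.028,1.0). Moving over the knob and checking the yaw.

>>> drive_tool([
  [[0.0125, -0.039, 0], [0, 0, 0], 1],
  [[0.0125, -0.039, 0], [0, 0, 0], 1],
  [[0, 0, -0.04], [0, 0, 0], 1],
  [[0, 0, -0.04], [0, 0, 0], 1],
  [[0, 0, 0], [0, 0, 0], 1],
  [[0, 0, 0], [0, 0, 0], 1],
])

```text
clock: 2.9
tool_pos: [0.5584, -0.1865, 0.2251]
tcp_rot: [0.507, 0.492, -0.507, 0.493]
ft_force: [0.0, -0.6, 0.5]
grip_width: 0.0926
```

```bash
cat > st.py <<'E'
from h import *
from scipy.spatial.transform import Rotation as Ro
np.set_printoptions(precision=4,suppress=True)
s=ctrl.get_state();M=Ro.from_quat(s["tcp_rot"]).as_matrix()
print(s["clock"],"tcp",s["tool_pos"],"grasp",s["tool_pos"]+.006*M[:,0],"w",s["grip_width"],"F",s["ft_force"],"T",s["wrist_torque"])
x=np.array([0,0,-1.]);y=np.array([.9996,-.028,0]);y=y*np.sign(y@M[:,1])
print("turn to go deg",np.degrees(Ro.from_matrix(np.column_stack([x,y,np.cross(x,y)])@M.T).as_rotvec()))
E
python3 st.py
```

```text
2.9 tcp [ 0.5584 -0.1865  0.2251] grasp [ 0.5584 -0.1865  0.2191] w 0.09259035967746257 F [ 0.0133 -0.5885  0.4849] T [-0.1121  0.0377  0.0451]
turn to go deg [0.0428 0.0783 0.0185]
```

>>> drive_tool([
  [[0, -0.001, -0.037], [0, 0, 0], 1],
  [[0, 0, -0.036], [0, 0, 0], 1],
  [[0, 0, -0.036], [0, 0, 0], 1],
  [[0, 0, 0], [0, 0, 0], 1],
  [[0, 0, 0], [0, 0, 0], 0],
  [[0, 0, 0], [0, 0, 0], -0.4],
  [[0, 0, 0], [0, 0, 0], -1],
  [[0, 0, 0], [0, 0, 0], -1],
], squeeze=20)

```text
clock: 3.9
tool_pos: [0.5581, -0.1877, 0.1153]
tcp_rot: [0.507, 0.492, -0.507, 0.493]
ft_force: [-0.5, 0.5, -0.4]
grip_width: 0.0578
```

>>> drive_tool([
  [[0, 0, 0], [0, 0, 0], -1],
  [[0, 0, 0], [0, 0, 0], -1],
  [[0, 0, 0], [0, 0, 0], -1],
])

```text
clock: 4.28
tool_pos: [0.5578, -0.1875, 0.1146]
tcp_rot: [-0.507, -0.493, 0.507, -0.493]
ft_force: [0.1, 0.3, 0.0]
grip_width: 0.0277
```

```bash
python3 st.py
```

```text
4.275 tcp [ 0.5578 -0.1875  0.1146] grasp [ 0.5578 -0.1875  0.1086] w 0.027710611390727037 F [0.113  0.2612 0.0336] T [-0.1079  0.0468  0.0109]
turn to go deg [-0.0065 -0.0122  0.0783]
```

Still closing; a few more rows.

>>> drive_tool([
  [[0, 0, 0], [0, 0, 0], -1],
  [[0, 0, 0], [0, 0, 0], -1],
  [[0, 0, 0], [0, 0, 0], -1],
  [[0, 0, 0], [0, 0, 0], -1],
])

```text
clock: 4.78
tool_pos: [0.5573, -0.1875, 0.1145]
tcp_rot: [-0.507, -0.493, 0.508, -0.492]
ft_force: [-4.6, 0.3, 1.1]
grip_width: 0.0221
```

```bash
python3 st.py; python3 - <<'E'
from h import *
c=ctrl.camera_info("wrist");im=ctrl.snapshot("wrist");cv2.imwrite("pics/w2.png",im)
E
```

```text
4.775 tcp [ 0.5573 -0.1875  0.1145] grasp [ 0.5573 -0.1875  0.1085] w 0.022056403728222106 F [-4.5677  0.3386  1.1114] T [-0.102   0.7954  0.006 ]
turn to go deg [-0.0139 -0.0641  0.0766]
```

View pics/w2.png

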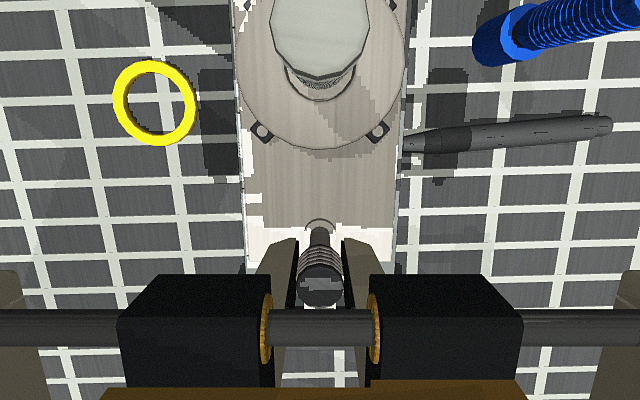

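The view shows the knob held between the pads at (320,290); the 22.1 mm opening matches its 22 mm diameter. The plug and ring are undisturbed ahead of it. Now running the slide, first 0.15 m.

>>> drive_tool([
  [[-0.0008, 0.008, 0], [0, 0, 0], -1],
  [[0.0005, 0.018, 0], [0, 0, 0], -1],
  [[0.0006, 0.021, 0], [0, 0, 0], -1],
  [[0.0006, 0.022, 0], [0, 0, 0], -1],
  [[0.0006, 0.022, 0], [0, 0, 0], -1],
  [[0.0006, 0.022, 0], [0, 0, 0], -1],
  [[0.0006, 0.02, 0], [0, 0, 0], -1],
  [[0.0005, 0.017, 0], [0, 0, 0], -1],
])

```text
clock: 5.82
tool_pos: [0.5618, -0.0358, 0.1146]
tcp_rot: [0.507, 0.492, -0.507, 0.493]
ft_force: [4.9, -4.7, -6.5]
grip_width: 0.0217
```

>>> drive_tool([
  [[0, 0, 0], [0, 0, 0], -1],
  [[0, 0, 0], [0, 0, 0], -1],
  [[0, 0, 0], [0, 0, 0], -1],
])

```text
clock: 6.2
tool_pos: [0.5618, -0.0347, 0.1146]
tcp_rot: [0.508, 0.493, -0.506, 0.492]
ft_force: [5.2, 3.0, -5.4]
grip_width: 0.0216
```

```bash
python3 st.py; python3 - <<'E'
from h import *
import pickle
a=[]
for n in("wrist","top"):
    c=ctrl.camera_info(n);im=ctrl.snapshot(n);cv2.imwrite(f"pics/{n}3.png",im);pickle.dump(c,open(f"{n}3.pkl","wb"))
t=cv2.imread("pics/top3.png")[130:270,230:370];w=cv2.imread("pics/wrist3.png")[:330]
cv2.imwrite("pics/c3.png",np.hstack([cv2.resize(t,(560,560),interpolation=cv2.INTER_CUBIC)]))
E
```

```text
6.2 tcp [ 0.5618 -0.0347  0.1146] grasp [ 0.5618 -0.0346  0.1086] w 0.0215854967185877 F [ 5.1543  2.9696 -5.3854] T [ 0.4243 -0.6458  0.009 ]
turn to go deg [-0.1639  0.095   0.0441]
```

View pics/wrist3.png

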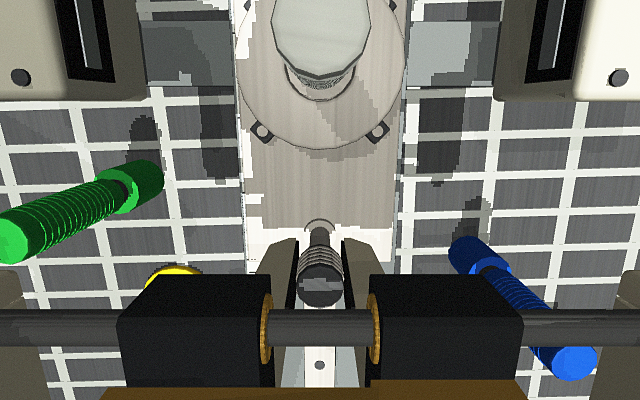

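View pics/c3.png

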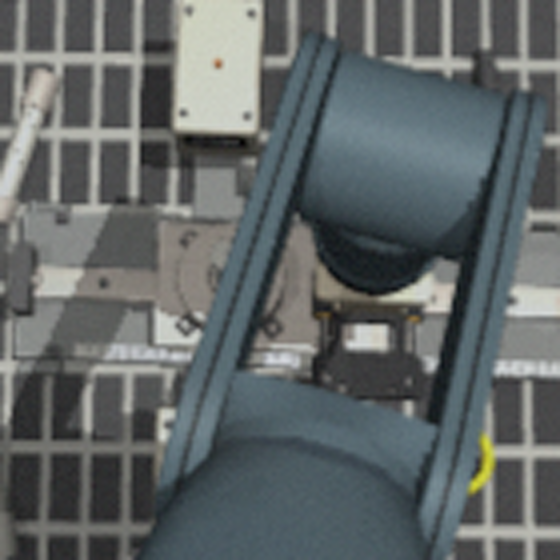

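Slide moved 0.153 m. The wrist view shows the inner head screws at (20,77) and (619,77), with the heads' rear top edges at about row 100. In the top view the arm hides most of the rig. I check the remaining travel against these.

```bash
python3 - <<'E'
from h import *
import pickle
np.set_printoptions(precision=4,suppress=True)
c=pickle.load(open("wrist3.pkl","rb"));T=pickle.load(open("top3.pkl","rb"))
e=np.array([.028,.9996,0])
im=cv2.imread("pics/wrist3.png");g=cv2.cvtColor(im,cv2.COLOR_BGR2GRAY).astype(int)
for u in(10,30,50,580,600,620,630): print(u,[ (v,g[v,u]) for v in range(94,106)])
for n,p in dict(sL=(20.5,77),sR=(619,77),eL=(20,100),eR=(615,100)).items():
    X=onz(c,p,.122);print(n,X,"along",X@e)
for l in([(197,446),(266,448),(191,561),(260,565)],[(218,12),(285,14),(213,120),(281,122)]):
    print("top screws along",[round(float(onz(T,(225+u/4.2,130+v/4.2),.122)@e),4) for u,v in l])
X=onz(c,(320,293),.119);print("knob top seen",X,X@e)
# head outline in the first top picture
t=cv2.imread("pics/top0.png");h=cv2.cvtColor(t,cv2.COLOR_BGR2HSV);m=((h[...,2]>165)&(h[...,1]<60)).astype(np.uint8)
for q,(x0,x1,y0,y1) in dict(up=(265,305,120,166),lo=(262,298,230,272)).items():
    cs,_=cv2.findContours(m[y0:y1,x0:x1],cv2.RETR_EXTERNAL,cv2.CHAIN_APPROX_NONE);k=max(cs,key=cv2.contourArea);r=cv2.minAreaRect(k)
    X=onz(T,(x0+r[0][0],y0+r[0][1]),.122);print(q,r,X,X@e)
E
```

```text
10 [(94, np.int64(137)), (95, np.int64(136)), (96, np.int64(128)), (97, np.int64(118)), (98, np.int64(104)), (99, np.int64(78)), (100, np.int64(60)), (101, np.int64(118)), (102, np.int64(249)), (103, np.int64(235)), (104, np.int64(228)), (105, np.int64(231))]
30 [(94, np.int64(140)), (95, np.int64(133)), (96, np.int64(128)), (97, np.int64(125)), (98, np.int64(101)), (99, np.int64(80)), (100, np.int64(77)), (101, np.int64(226)), (102, np.int64(240)), (103, np.int64(231)), (104, np.int64(229)), (105, np.int64(231))]
50 [(94, np.int64(143)), (95, np.int64(135)), (96, np.int64(123)), (97, np.int64(124)), (98, np.int64(100)), (99, np.int64(74)), (100, np.int64(69)), (101, np.int64(206)), (102, np.int64(241)), (103, np.int64(233)), (104, np.int64(231)), (105, np.int64(232))]
580 [(94, np.int64(223)), (95, np.int64(214)), (96, np.int64(214)), (97, np.int64(201)), (98, np.int64(177)), (99, np.int64(154)), (100, np.int64(115)), (101, np.int64(103)), (102, np.int64(237)), (103, np.int64(221)), (104, np.int64(219)), (105, np.int64(222))]
600 [(94, np.int64(239)), (95, np.int64(235)), (96, np.in
[... 683 characters left out ...]
np.int64(109)), (105, np.int64(113))]
sL [0.4564 0.0536 0.122 ] along 0.0663260155331744
sR [0.6739 0.0474 0.122 ] along 0.06620302351870859
eL [0.4541 0.0456 0.122 ] along 0.05830554647713087
eR [0.6741 0.0393 0.122 ] along 0.05815891590500072
top screws along [0.108, 0.0639, 0.1082, 0.0644]
top screws along [0.1085, 0.0639, 0.1082, 0.0634]
knob top seen [ 0.5626 -0.0395  0.119 ] -0.023686739511798095
up ((19.20307731628418, 21.844615936279297), (19.802797317504883, 40.60405731201172), 3.1798300743103027) [0.7211 0.0668 0.122 ] 0.08693511687769473
lo ((16.968231201171875, 20.10359001159668), (20.760738372802734, 35.6348876953125), 3.012787342071533) [0.4205 0.0756 0.122 ] 0.0873218574458484
```

>>> drive_tool([
  [[0.0, 0.004, 0], [0, 0, 0], -1],
  [[0.0, 0.005, 0], [0, 0, 0], -1],
  [[0.0, 0.003, 0], [0, 0, 0], -1],
  [[0, 0, 0], [0, 0, 0], -1],
  [[0, 0, 0], [0, 0, 0], -1],
  [[0, 0, 0], [0, 0, 0], 0],
  [[0, 0, 0], [0, 0, 0], 1],
  [[0, 0, 0], [0, 0, 0], 1],
])

```text
clock: 7.3
tool_pos: [0.5608, -0.025, 0.1149]
tcp_rot: [0.507, 0.493, -0.507, 0.493]
ft_force: [-0.6, 0.0, -0.5]
grip_width: 0.0468
```

>>> drive_tool([
  [[0, 0, 0], [0, 0, 0], 1],
  [[0, 0, 0], [0, 0, 0], 1],
  [[0, 0, 0.045], [0, 0, 0], 1],
  [[0, 0, 0.05], [0, 0, 0], 1],
  [[0, 0, 0.05], [0, 0, 0], 1],
  [[0, 0, 0.02], [0, 0, 0], 1],
  [[0, 0, 0], [0, 0, 0], 1],
  [[0, 0, 0], [0, 0, 0], 1],
])

```text
clock: 8.3
tool_pos: [0.5604, -0.0254, 0.2783]
tcp_rot: [-0.507, -0.493, 0.508, -0.492]
ft_force: [-0.4, 0.0, -0.4]
grip_width: 0.0931
```

```bash
python3 st.py; python3 - <<'E'
from h import *
import pickle
for n in("wrist",):
    c=ctrl.camera_info(n);im=ctrl.snapshot(n);cv2.imwrite(f"pics/{n}4.png",im);pickle.dump(c,open(f"{n}4.pkl","wb"))
E
```

```text
8.3 tcp [ 0.5604 -0.0254  0.2783] grasp [ 0.5604 -0.0254  0.2723] w 0.09314596875036013 F [-0.3578  0.0227 -0.415 ] T [-0.0774  0.1291 -0.023 ]
turn to go deg [-0.0308 -0.1197  0.0852]
```

View pics/wrist4.png

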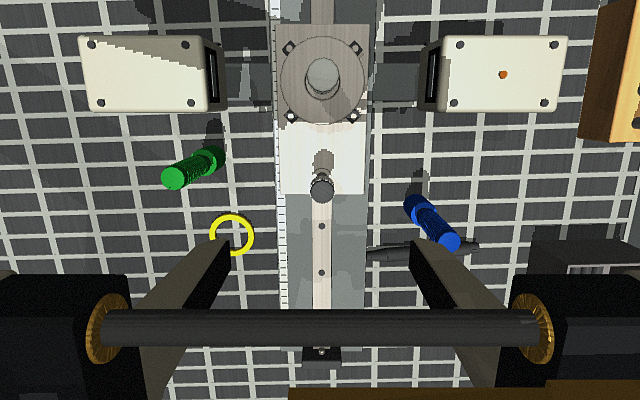

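The wrist view from above shows both heads, with screws at left (92,44), (186,44), (100,103), (192,103) and right (459,45), (558,44), (454,102), (544,102). The plug's top is at (323,76), the ring centre at (322,79), and the knob at (321,190).

```bash
python3 - <<'E'
from h import *
import pickle
np.set_printoptions(precision=4,suppress=True)
c=pickle.load(open("wrist4.pkl","rb"));e=np.array([.028,.9996,0])
im=cv2.imread("pics/wrist4.png");g=cv2.cvtColor(im,cv2.COLOR_BGR2GRAY)
L=[(92,44),(186,44),(100,103),(192,103)];R=[(459,45),(558,44),(454,102),(544,102)]
def ref(p): # dark centroid
    x,y=p;w=255-g[y-6:y+7,x-6:x+7].astype(float);w=np.clip(w-150,0,None);Y,X=np.mgrid[-6:7,-6:7];return x+(w*X).sum()/w.sum(),y+(w*Y).sum()/w.sum()
P=[np.array([onz(c,ref(p),.122) for p in q]) for q in(L,R)]
for p in P: print(p.tolist(), p.mean(0)@e)
B=(P[0].mean(0)+P[1].mean(0))/2;print("beam",B,B@e); d=P[1].mean(0)-P[0].mean(0);print("spacing",np.linalg.norm(d),"slope",-d[1]/d[0])
for n,z,p in(("plug",.175,(323,76.5)),("ring",.092,(322,79.5)),("knob",.119,(321,190))):
    X=onz(c,p,z);print(n,X,"along",X@e,"minus beam",X@e-B@e)
E
```

```text
[[0.3843700822737479, 0.09989770330836081, 0.122], [0.458248130960415, 0.09761244975867567, 0.122], [0.3831971794689687, 0.055977695041170096, 0.122], [0.45709691833909005, 0.053741648209534434, 0.122]] 0.08855703730709903
[[0.6742327408062615, 0.09130675353067391, 0.122], [0.7491688905991488, 0.08920551759462439, 0.122], [0.6727332001950176, 0.04731360705952809, 0.122], [0.7467352103692226, 0.04511311482555967, 0.122]] 0.08810754464708304
beam [0.5657 0.0725 0.122 ] 0.08833229097709103
spacing 0.29011611642532253 slope 0.02956185591343784
plug [0.5659 0.0671 0.175 ] along 0.08288956338924 minus beam -0.005442727587851026
ring [0.5657 0.07   0.092 ] along 0.08579099507936368 minus beam -0.0025412958977273498
knob [ 0.5621 -0.0246  0.119 ] along -0.008817786200247934 minus beam -0.09715007717733896
```

Spacing is 290 mm, as it must be. The plug lies 2.5 mm short of the beam by the ring and 2.1 mm by the knob (5.4 mm by the plug's top), all within the 10 mm. Now going to grasp the plug's handle.

>>> drive_tool([
  [[0.0015, 0.032, 0], [0, 0, 0], 1],
  [[0.0015, 0.032, 0], [0, 0, 0], 1],
  [[0.0015, 0.031, 0], [0, -0.1, 0.08], 1],
  [[0, 0, 0], [0, 0, 0], 1],
  [[0, 0, -0.04], [0, 0, 0], 1],
  [[0, 0, -0.04], [0, 0, 0], 1],
  [[0, 0, -0.03], [0, 0, 0], 1],
  [[0, 0, -0.017], [0, 0, 0], 1],
])

```text
clock: 9.35
tool_pos: [0.5639, 0.0683, 0.1496]
tcp_rot: [-0.506, -0.493, 0.508, -0.492]
ft_force: [-0.3, 0.2, 0.5]
grip_width: 0.093
```

>>> drive_tool([
  [[0, 0, 0], [0, 0, 0], 1],
  [[0, 0, 0], [0, 0, 0], 1],
])

```text
clock: 9.6
tool_pos: [0.5658, 0.0688, 0.153]
tcp_rot: [0.508, 0.492, -0.507, 0.493]
ft_force: [0.4, -0.8, -0.3]
grip_width: 0.093
```

```bash
python3 st.py; python3 - <<'E'
from h import *
c=ctrl.camera_info("wrist");im=ctrl.snapshot("wrist");cv2.imwrite("pics/wrist5.png",im)
E
```

```text
9.6 tcp [0.5658 0.0688 0.153 ] grasp [0.5658 0.0688 0.147 ] w 0.09300815130853106 F [ 0.3515 -0.7801 -0.2803] T [-0.1122  0.0218 -0.0309]
turn to go deg [0.0129 0.1155 0.0296]
```

View pics/wrist5.png

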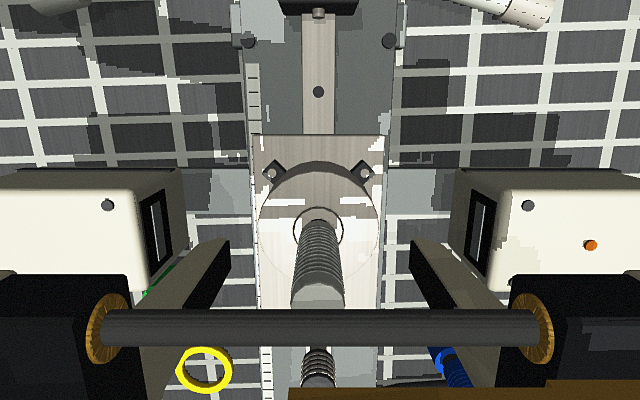

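The view shows the handle (about (318,290)) centred between the fingers at columns 230 and 410, clear of both heads. Closing.

>>> drive_tool([
  [[0, 0, 0], [0, 0, 0], 0],
  [[0, 0, 0], [0, 0, 0], -0.4],
  [[0, 0, 0], [0, 0, 0], -1],
  [[0, 0, 0], [0, 0, 0], -1],
  [[0, 0, 0], [0, 0, 0], -1],
  [[0, 0, 0], [0, 0, 0], -1],
  [[0, 0, 0], [0, 0, 0], -1],
  [[0, 0, 0], [0, 0, 0], -1],
], squeeze=25)

```text
clock: 10.65
tool_pos: [0.5654, 0.0695, 0.1526]
tcp_rot: [0.507, 0.493, -0.507, 0.493]
ft_force: [-0.9, 0.3, -0.1]
grip_width: 0.0213
```

>>> drive_tool([
  [[0, 0, 0], [0, 0, 0], -1],
  [[0, 0, 0], [0, 0, 0], -1],
  [[0, 0, 0], [0, 0, 0], -1],
  [[0, 0, 0], [0, 0, 0], -1],
])

```text
clock: 11.15
tool_pos: [0.5655, 0.0695, 0.1526]
tcp_rot: [0.507, 0.493, -0.507, 0.493]
ft_force: [0.1, -0.5, -0.1]
grip_width: 0.0212
```

```bash
python3 st.py
```

```text
11.15 tcp [0.5655 0.0695 0.1526] grasp [0.5655 0.0695 0.1466] w 0.02122009185706416 F [ 0.128  -0.5057 -0.0744] T [-0.051   0.1061  0.0092]
turn to go deg [-0.0001  0.0898 -0.0023]
```

Held with almost no side force. Drawing up, first 4 mm.

>>> drive_tool([
  [[0, 0, 0.001], [0, 0, 0], -1],
  [[0, 0, 0.001], [0, 0, 0], -1],
  [[0, 0, 0.001], [0, 0, 0], -1],
  [[0, 0, 0.001], [0, 0, 0], -1],
  [[0, 0, 0], [0, 0, 0], -1],
])

```text
clock: 11.78
tool_pos: [0.5655, 0.0695, 0.1567]
tcp_rot: [0.507, 0.493, -0.507, 0.493]
ft_force: [-0.1, 0.1, -4.2]
grip_width: 0.0217
```

```bash
python3 st.py
```

```text
11.775 tcp [0.5655 0.0695 0.1567] grasp [0.5655 0.0695 0.1507] w 0.021717438209862328 F [-0.13    0.0585 -4.1883] T [-0.0528  0.168   0.0287]
turn to go deg [-0.0004  0.0958 -0.0018]
```

It carries the weight only (4.2 N), with no side force. Continuing.

>>> drive_tool([
  [[0, 0, 0.002], [0, 0, 0], -1],
  [[0, 0, 0.002], [0, 0, 0], -1],
  [[0, 0, 0.002], [0, 0, 0], -1],
  [[0, 0, 0.002], [0, 0, 0], -1],
  [[0, 0, 0.002], [0, 0, 0], -1],
  [[0, 0, 0.002], [0, 0, 0], -1],
  [[0, 0, 0.002], [0, 0, 0], -1],
  [[0, 0, 0.002], [0, 0, 0], -1],
])

```text
clock: 12.78
tool_pos: [0.5655, 0.0695, 0.1728]
tcp_rot: [0.507, 0.493, -0.507, 0.493]
ft_force: [-0.0, 0.3, -4.1]
grip_width: 0.0214
```

>>> drive_tool([
  [[0, 0, 0], [0, 0, 0], -1],
  [[0, 0, 0], [0, 0, 0], -1],
  [[0, 0, 0], [0, 0, 0], -1],
  [[0, 0, 0], [0, 0, 0], -1],
])

```text
clock: 13.28
tool_pos: [0.5655, 0.0695, 0.1726]
tcp_rot: [0.507, 0.493, -0.507, 0.493]
ft_force: [-0.3, 1.0, -4.5]
grip_width: 0.0217
```

```bash
python3 st.py; python3 - <<'E'
from h import *
w=ctrl.snapshot("wrist");cv2.imwrite("pics/wrist6.png",w);s=ctrl.snapshot("scene");cv2.imwrite("pics/scene6.png",s)
a=cv2.resize(w[160:340,220:420],(400,360));b=cv2.resize(s[160:280,235:365],(390,360),interpolation=cv2.INTER_CUBIC)
cv2.imwrite("pics/c6.png",np.hstack([a,b]))
E
```

```text
13.275 tcp [0.5655 0.0695 0.1726] grasp [0.5655 0.0695 0.1666] w 0.02167245124673102 F [-0.3112  1.0153 -4.5338] T [-0.0622  0.1473  0.0056]
turn to go deg [-0.0007  0.0961 -0.0037]
```

View pics/c6.png

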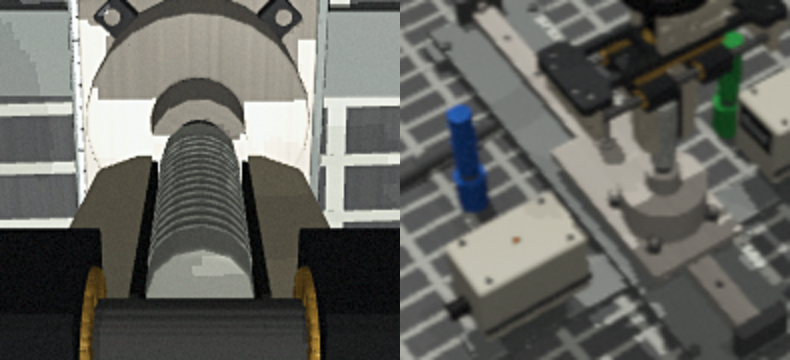

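The pictures show the plug held between the pads, with the bright land standing above the ring's top face and the plug upright in the bore. The TCP rose 20.0 mm, the wrist carries only the weight, and side force is about 1 N. Handing in.

```bash
python3 -c "
from cell import ctrl
print(ctrl.close_job()); s=ctrl.get_state(); print(s['clock'],s['tool_pos'],s['ft_force'],s['grip_width'])"
```

```text
the job is handed in; nothing more can be done
None
the job is handed in; nothing more can be done
```

I ran the slide about 0.163 m by its pull-post knob until the plug stood in the beam, then drew the plug 20.0 mm straight up. The job was handed in at about 13.4 s with the plug still held there; no verdict was reported.

**Draw and hold:** Just before hand-in the tool was tilted about 0.1° and the wrist carried only the plug's weight (about 4.5 N) with about 1 N of side force. The gripper stood 21.7 mm open on the 22 mm handle. The last picture shows the land raised above the ring and the plug upright. I took the 20 mm from the tool's rise and did not measure the foot height separately, so a small slip would not show.

**Position along the rail:** The checks disagreed a little. The ring and knob put the plug 2 to 2.5 mm short of the beam's middle, and the less certain sighting of the plug's top put it 5.4 mm short. All are inside the 10 mm allowed, so I left it.

**Other things on the shelf:** I saw no sign that the heads, the look-alikes or the other things were touched, but I did not re-measure where they stand.

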